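# Pack the glue bottle and clip carton into the station kit tote

### The arm

A 6-joint arm with a two-finger parallel gripper is mounted at the origin on the work surface. World frame = base frame: x ahead of the robot, y to its left, z up, the work surface at z = 0. Lengths are in mm, angles in degrees, forces in N, time in s.
With the tool pointing down it reaches from about 275 to 750 mm from the base axis. Payload 10.2 kg.
Tool frame: the origin (TCP) lies midway between the tips of the shut fingers; the grasp point (between the pads) lies 19 mm behind it (r.grip_depth is the distance from the TCP to the grasp point, in mm); z points along the fingers, y is the direction in which the jaws open and shut (so a half turn about z gives the same grasp; the last joint's range is limited). The gripper opens to 88 mm and grips with 3 to 60 N. Pads are 18 mm wide; open, the fingers measure 123 mm over their backs; the gripper's body (75 mm by 187 mm) begins 45 mm behind the grasp point.
Start: joints at [60.138, 17.928, 85.812, -0, 76.261, -12.8], TCP at [154.057, 501.894, 238.72] pointing down, gripper open.
Joint ranges: [-168.41, 168.41], [-55.51, 124.54], [10.69, 146.95], [-70.63, 250.63], [1, 178], [-165.06, 165.06]. Speed limits (degrees/s): [136.94, 136.94, 172.46, 180, 180, 180].

### API

Orientations are given as a 3x3 rotation matrix whose columns are the frame's x, y, z axes.
In Python, from rig import r, capture, camera_model, ticket, trace, mark_of gives the robot as it stands. The module is installed in compiled form; this text tells all that it offers.
- The arm moves only by the tool move_arm, never from a script. Its argument "commands" is a list of rows, each a list of 7 numbers: the shift along the world's x, y, z in cm, then the turn, a rotation vector about the world's x, y, z in degrees, then the gripper command: -1 is shut, 1 is fully open, values between are in proportion. A call has 1 to 12 rows; each row shifts and turns the commanded pose from where the row before left it; what a row does not reach is not made up. A row lasts 1/12 s, in which the tool goes at most 41.7 mm and 7.16 degrees, less where a joint would pass 70% of its speed; a pose out of reach is approached as far as the arm can. A call is refused whole if a number of a shift passes 4.17 or a number of a turn 7.16, either way. A call with a gripper value outside its range is refused whole. The fingers move at their own pace and stop on an object; "force" is the grip in N (left out, the last holds). Time passes only in rows, so rows that do not move let the fingers close. It gives the time, the measured TCP pose, the force and the opening at its end, in the units of the state.
- r.observe(): the state, without advancing time (a new reading comes with each control period).
- capture(name): name is "scene" or "side" or "wrist"; returns (picture, depth): 384x512x3 uint8, red, green, blue; 384x512 float32, mm along the optical axis (not along the pixel's ray), 0 where there is no reading.
- camera_model(name): a dict with "fx", "fy", "cx", "cy" (pixels), "R" (3x3) and "t" (3): a world point X has camera coordinates R X + t. Camera axes: x right, y down, z forward; pixel columns grow to the right and rows downward; lengths in mm; the calibration is good to about 2 mm. A picture is of the moment at which its call begins: read the wrist's pose just before it. camera_model takes no time and is no camera call; for the wrist camera it gives the pose at the moment of the call.
- ticket.job_done(): hands the job in, once; it reports no verdict.
Trained networks look in the newest picture that a camera, given by its name, has taken for a name from the list of things; names that differ only in an ending like _2 or _b are one class to them, and where a whole thing is asked for, a point or a joint stands for the part that bears it (a point fixed in the world has none). Each returns a list of dicts, best first, with "p" (0 to 1); they miss things now and then, are a little off and sometimes report something else, mostly with a low value. They report only what shows in the picture. A call takes as long as a camera call. They do not tell look-alikes from the thing itself.
- trace(camera, name): "pixels" (384x512 bool, what is visible of it) and "extent" ([left, top, right, bottom] in pixels, round what is visible of it).
- mark_of(camera, name): "centre" ([column, row] in pixels: a listed point, or the origin of a listed thing).
The state is a dict: "time_s": time; "joint_positions": joint angles; "qd": joint speeds; "joint_efforts": joint torques, N m; "ee_pos": TCP position; "tcp_rot": TCP orientation; "force": force on the tool from outside, world axes, zero at the start; "wrist_torque": the same for the moment, N m; "gripper_width": opening from 0.0 (shut) to 1.0 (fully open).
Only numpy, scipy, OpenCV 4.12 (cv2) and the standard library are available. Lean on these libraries where they do the work, as an engineer would, in place of code of your own. Each camera call takes 0.05 s, during which the arm holds its last target. There are 200 camera calls.

### The job

Finish packing the blue kit tote. The glue bottle is lying down: first stand it upright on its base on the bench, let go of it and let it stand a moment, then take it again and put it in the tote with the cap up; also put the cardboard carton in the tote upright, so that bottle, carton and the black gauge case already there stand side by side, all fully down on the tote floor. Set things down rather than dropping them, and leave the other loose things on the bench (green sleeve, tape measure, brush, screwdriver, pen) where they are.

Things in the scene. Friction and masses are not known exactly. Their poses are not given: they have to be found in the camera images.
- tote: Blue open-topped plastic box, fixed to the bench. Outside 72 (its x) x 146 (its y) mm, walls 5 mm, rim 65 mm above the bench; inside 62 x 136 mm, inner floor 15 mm above the bench. Origin on the bench under its centre, z up, y along its length.
- tote_floor (a point): Centre of the tote's inner floor (15 mm above the bench); axes as the tote's.
- bottle: White flat-sided glue bottle with green labels and red round cap, lying on a broad side. Body 80 (x) x 54 (y) x 40 (z) mm, x from -40 to 40 mm; cap 28 mm diameter, x from 40 to 68 mm. Origin: centre of the body's underside as it lies; the long axis is at z = 20 mm. x points from base to cap (up when the bottle stands). About 0.16 kg.
- bottle_base (a point): Centre of the bottle's base (54 x 40 mm).
- bottle_captop (a point): Centre of the top of the bottle's cap.
- carton: Brown cardboard carton of clips with white labels and tape, rigid, 54 (its x) x 44 (its y) x 80 (its z) mm, standing upright. Origin: centre of its underside, z up. Mass about 0.22 kg.
- gauge_case: Black plastic gauge case, 54 (its x) x 40 (its y) x 75 (its z) mm, standing loose in the +y end of the tote with about 1 mm to the end wall; it may be nudged but must stay in the tote. Origin: centre of its underside, z up.
- green_sleeve: Bystander: green tube, 52 mm diameter, 75 mm high, standing. Origin: centre of its underside.
- tape_measure: Bystander: yellow tape measure 70 x 34 x 66 mm. Origin: centre of its underside.
- brush: Bystander: brush about 200 mm long, lying along its x.
- screwdriver: Bystander: orange-handled screwdriver about 190 mm long, lying along its x.
- pen: Bystander: blue pen 140 mm long, lying along its x.
There are look-alikes about, which are no part of the job. Leave any orange, pink or turquoise look-alike of the carton alone.

How it is judged (in metres and radians):
On the way:
1. the bottle stands upright on the bench, released, for 0.3 s (angle between bottle's own x axis and vertical below 0.12 rad and height (world z) of bottle_base below 0.008 m and contact force between bottle and the arm below 0.1 N and contact force between bottle and the fingers below 0.1 N), for 0.3 s.
At the end, for the whole second after the job is handed in: Bottle (cap up), carton and gauge case all stand in the tote, within 7 degrees of upright, undersides within 7 mm of its floor, each centre within 15 mm of the tote's long centre line and within 55 mm of its middle along the length, at rest (angle between bottle's own x axis and vertical below 0.12 rad and height (world z) of each of bottle_base, carton, gauge_case below 0.022 m and height (world z) of bottle_captop above 0.11 m and x of bottle_base in the frame of tote_floor between -0.015 and 0.015 m and y of bottle_base in the frame of tote_floor between -0.055 and 0.055 m and angle between each of carton, gauge_case's own z axis and vertical below 0.12 rad and x of carton in the frame of tote_floor between -0.015 and 0.015 m and y of carton in the frame of tote_floor between -0.055 and 0.055 m and x of gauge_case in the frame of tote_floor between -0.015 and 0.015 m and y of gauge_case in the frame of tote_floor between -0.055 and 0.055 m and linear speed of each of bottle, carton below 0.02 m/s); the robot touches nothing.
It fails at once if the bottle is dropped (over 0.75 m/s while not held) (linear speed of bottle above 0.75 m/s and contact force between bottle and the fingers below 0.1 N).
It fails at once if the carton is dropped (over 0.75 m/s while not held) (linear speed of carton above 0.75 m/s and contact force between carton and the fingers below 0.1 N).
It fails at once if a bystander is moved by more than 40 mm (distance of any of green_sleeve, tape_measure, brush, screwdriver, pen from where it was at the start of the episode above 0.04 m).
It also fails if it takes over 58 s, if anything falls off the work surface, if the arm or the gripper's body presses on something with over 40 N, if the wrist force passes 120 N, or if a joint passes its speed limit or range.

## Working session

There is one attempt and no reset: what is moved stays moved. The work goes in short steps, Python scripts to look and compute and a tool call to move; the robot and the scene stay as the last step left them, time stands still between calls to the robot, and variables do not carry over. Pictures are saved under pics/ and viewed, about 8 in all and at most 12, crops included, and the job is handed in when it is done.

Besides the shell and the picture viewer there is one more tool, called after "Emit:" by a JSON object that holds its "fn" and its "kwargs". move_arm: Moves the arm, as the interface text tells. Its arguments: {"type":"object","properties":{"commands":{"type":"array"},"force":{"type":"number"}},"required":["commands"]}

```bash
mkdir -p pics; cat > h.py <<'E'
import numpy as np, cv2
from rig import r, capture, camera_model, ticket, trace, mark_of
def cloud(cam,depth,mask=None):
    m=camera_model(cam); v,u=np.nonzero((depth>0)&(mask if mask is not None else True))
    z=depth[v,u]; P=np.c_[(u-m["cx"])/m["fx"]*z,(v-m["cy"])/m["fy"]*z,z]
    return (P-m["t"])@m["R"], u, v
def save(n,img): cv2.imwrite("pics/"+n,img[...,::-1])
E
python3 - <<'E'
from h import *
ims=[]
for c in ["scene","side"]:
    p,d=capture(c); ims.append(p); np.savez(c+".npz",p=p,d=d)
    for n in ["tote","bottle","carton","gauge_case","green_sleeve","tape_measure","brush","screwdriver","pen"]:
        for t in trace(c,n)[:4]:
            P,u,v=cloud(c,d,t["pixels"])
            print(c,n,round(t["p"],2),np.round(t["extent"]).tolist(),np.round(np.percentile(P,[3,50,97],axis=0)).tolist() if len(P) else '')
save("a.png",cv2.resize(ims[0],(800,600)))
save("b.png",cv2.resize(ims[1],(800,600)))
E
```

```text
scene tote 0.57 [203.0, 160.0, 263.0, 212.0] [[580.0, -84.0, 12.0], [630.0, -29.0, 40.0], [673.0, 66.0, 66.0]]
scene bottle 0.91 [208.0, 118.0, 246.0, 146.0] [[485.0, -244.0, 3.0], [520.0, -196.0, 36.0], [551.0, -149.0, 42.0]]
scene carton 0.91 [345.0, 182.0, 375.0, 217.0] [[374.0, 210.0, 10.0], [408.0, 237.0, 68.0], [423.0, 252.0, 82.0]]
scene carton 0.88 [356.0, 233.0, 389.0, 270.0] [[452.0, 317.0, 5.0], [486.0, 351.0, 74.0], [506.0, 377.0, 82.0]]
scene carton 0.62 [321.0, 205.0, 345.0, 246.0] [[472.0, 219.0, 3.0], [517.0, 246.0, 74.0], [533.0, 268.0, 82.0]]
scene carton 0.59 [320.0, 247.0, 350.0, 287.0] [[554.0, 301.0, 9.0], [593.0, 326.0, 78.0], [609.0, 348.0, 83.0]]
scene green_sleeve 0.59 [324.0, 306.0, 356.0, 344.0] [[635.0, 403.0, 4.0], [661.0, 426.0, 49.0], [682.0, 450.0, 76.0]]
scene tape_measure 0.52 [211.0, 117.0, 245.0, 146.0] [[485.0, -245.0, 3.0], [520.0, -197.0, 37.0], [551.0, -149.0, 42.0]]
scene brush 0.65 [211.0, 239.0, 246.0, 318.0] [[750.0, 92.0, 9.0], [781.0, 204.0, 18.0], [811.0, 269.0, 22.0]]
scene screwdriver 0.51 [288.0, 137.0, 320.0, 181.0] [[375.0, -72.0, 
[... 933 characters left out ...]
 82.0]]
side gauge_case 0.73 [255.0, 172.0, 276.0, 199.0] [[577.0, 4.0, 24.0], [608.0, 15.0, 76.0], [633.0, 44.0, 92.0]]
side green_sleeve 0.77 [264.0, 102.0, 284.0, 127.0] [[632.0, 393.0, 5.0], [655.0, 403.0, 50.0], [679.0, 445.0, 76.0]]
side tape_measure 0.57 [276.0, 319.0, 315.0, 352.0] [[602.0, -415.0, 10.0], [634.0, -408.0, 58.0], [669.0, -383.0, 67.0]]
side brush 0.83 [313.0, 144.0, 325.0, 190.0] [[745.0, 75.0, 5.0], [774.0, 178.0, 18.0], [808.0, 261.0, 22.0]]
side screwdriver 0.75 [171.0, 181.0, 197.0, 231.0] [[373.0, -81.0, 1.0], [393.0, -37.0, 22.0], [418.0, 82.0, 27.0]]
side screwdriver 0.34 [254.0, 174.0, 275.0, 200.0] [[577.0, 4.0, 2.0], [607.0, 15.0, 71.0], [634.0, 152.0, 92.0]]
```

```bash
python3 - <<'E'
from h import *
p=np.load("scene.npz")["p"]; q=np.load("side.npz")["p"]
save("c.png",cv2.resize(p[100:360,190:430],(552,598),interpolation=cv2.INTER_CUBIC))
save("d.png",cv2.resize(q[90:360,150:350],(444,600),interpolation=cv2.INTER_CUBIC))
E
```

```text
(no output)
```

View pics/c.png

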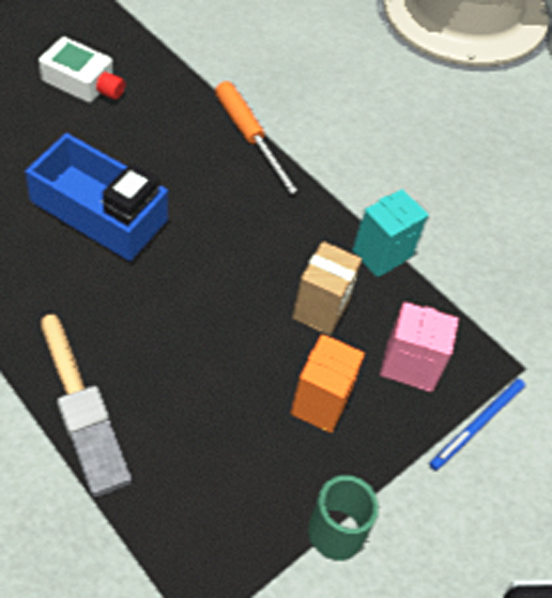

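View pics/d.png

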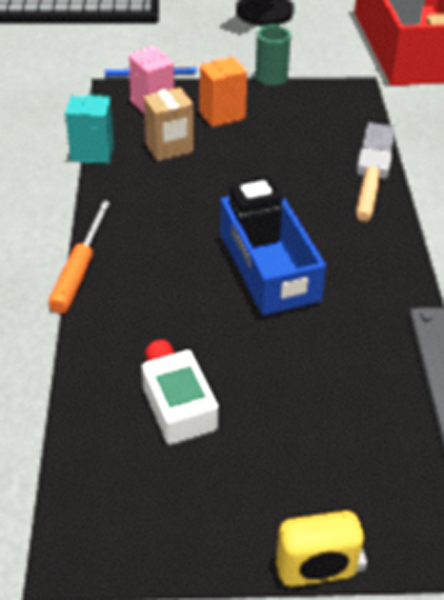

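Candidates for the carton in the scene picture: teal (360,200), brown with white label and tape (333,225), pink (372,251) and orange (335,267). Brown is the one described. The bottle is at (225,132) with its red cap toward +y, and the tote is at (233,186). I'll work out the poses from depth next.

```bash
cat >> h.py <<'E'
def rect(P,zlo,zhi):
    q=P[(P[:,2]>zlo)&(P[:,2]<zhi)][:,:2].astype(np.float32)
    (c,s,a)=cv2.minAreaRect(q); return np.round(c,1),np.round(s,1),round(a,1),len(q)
E
python3 - <<'E'
from h import *
C={}
for c in ["scene","side"]:
    f=np.load(c+".npz"); d=f["d"]; p=f["p"].reshape(384,512,3)
    P,u,v=cloud(c,d); col=p[v,u].astype(int)
    def box(x0,x1,y0,y1): return (P[:,0]>x0)&(P[:,0]<x1)&(P[:,1]>y0)&(P[:,1]<y1)&(P[:,2]>2)
    b=box(460,545,195,285); print(c,"carton",rect(P[b],74,90))
    b=box(460,570,-275,-135); print(c,"bottle",rect(P[b],33,48))
    red=b&(col[:,0]>120)&(col[:,1]<70); print("  cap",P[red].mean(0).round(1),red.sum(), "body mean",P[b&~red&(P[:,2]>33)].mean(0).round(1))
    b=box(550,695,-115,95); blue=b&(col[:,2]>col[:,0]+50); print(c,"tote",rect(P[blue],60,70), "case",rect(P[b],82,95))
m=r.observe(); print(m["tcp_rot"])
m=camera_model("wrist");print(m)
E
```

```text
scene carton (array([500.7, 239.6]), array([55.3, 43.8]), 22.0, 382)
scene bottle (array([ 512.2, -198.9]), array([ 54.8, 107.6]), 20.2, 388)
  cap [ 500.8 -156.8   25.9] 79 body mean [ 517.3 -208.    39.2]
scene tote (array([620.9, -11.5]), array([ 75.5, 148.2]), 16.6, 344) case (array([605.6,  33.8]), array([55.3, 41.3]), 16.9, 296)
side carton (array([501.1, 235.2]), array([56.2, 46.5]), 23.2, 183)
side bottle (array([ 510.8, -204.9]), array([ 53.4, 108.7]), 19.7, 750)
  cap [ 493.5 -162.1   31.2] 67 body mean [ 515.3 -220.6   39.8]
side tote (array([621.5, -16.3]), array([ 74.2, 147.5]), 16.8, 283) case (array([604.7,  28.6]), array([53.1, 40.8]), 17.5, 244)
[[-9.56007872e-01  2.93341008e-01 -2.54244507e-05]
 [ 2.93341009e-01  9.56007872e-01 -3.06143711e-05]
 [ 1.53255246e-05 -3.67256138e-05 -9.99999999e-01]]
{'fx': 288.6122052481896, 'fy': 288.6122052481896, 'cx': 254.0795253392914, 'cy': 192.2942662034643, 'R': array([[ 2.92661961e-01,  9.56215968e-01, -7.90369180e-06],
       [ 9.23139905e-01, -2.82536459e-01,  2.60740993e-01],
       [ 2.49322468e-01, -7.63162666e-02, -9.65408791e-01]]), 't': array([-524.9867595 ,  -36.10181388,  388.26502471])}
```

Emit:
{"fn": "move_arm", "kwargs": {"commands": [[4,-4,0,0,0,-7,1],[4,-4,0,0,0,-7,1],[4,-4,0,0,0,-7,1],[4,-4,0,0,0,-7,1],[4,-4,0,0,0,-7,1],[4,-4,0,0,0,-7,1],[4,-4,0,0,0,0,1],[3,-1,0,0,0,0,1]]}}

```text
time_s: 1.67
ee_pos: [391.5, 282.7, 239.1]
tcp_rot: [[-0.512, 0.859, 0.0], [0.859, 0.512, -0.0], [-0.001, 0.0, -1.0]]
force: [-0.0, 0.3, 0.2]
gripper_width: 0.999
```

Emit:
{"fn": "move_arm", "kwargs": {"commands": [[3.8,-1.6,-1.0,0,0,-7,1],[3.8,-1.5,-0.7,0,0,-1.3,1],[3.2,-1.4,-2,0,0,0,1],[0,0,-1,0,0,0,1],[0,0,0,0,0,0,1]]}}

```text
time_s: 2.08
ee_pos: [497.5, 239.9, 189.1]
tcp_rot: [[-0.383, 0.924, -0.005], [0.924, 0.383, -0.001], [0.001, -0.005, -1.0]]
force: [-0.6, -0.3, 0.3]
gripper_width: 0.996
```

```bash
cat >> h.py <<'E'
def wrist(n=None):
    p,d=capture("wrist"); P,u,v=cloud("wrist",d)
    if n: save(n,p)
    return p,d,P,u,v,p[v,u].astype(int)
E
python3 - <<'E'
from h import *
p,d,P,u,v,col=wrist("w1.png")
o=r.observe(); print(o["ee_pos"],o["joint_positions"],np.degrees(np.arctan2(*o["tcp_rot"][:2,1][::-1])) if hasattr(o["tcp_rot"],"shape") else o["tcp_rot"])
b=(abs(P[:,0]-501)<45)&(abs(P[:,1]-238)<45); print(rect(P[b],74,90), np.median(P[b][P[b][:,2]>74][:,2]))
E
```

```text
[497.00707129 240.76433752 190.87045114] [ 1.36836189e+01  2.37192717e+01  8.49802016e+01  1.42618250e-02
  7.14641850e+01 -8.92279331e+00] 22.601912991354133
(array([500.7, 238.8]), array([54.1, 44.5]), 22.7, 2745) 279.8339233641979
```

View pics/w1.png

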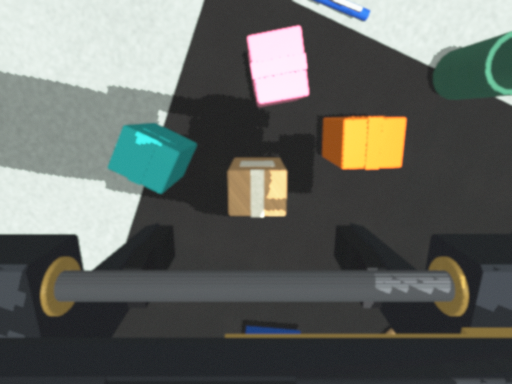

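Wrist view: the brown carton is at (257,187), with teal at (152,155), pink at (278,65) and orange at (364,142) all clear of the fingers. Choice confirmed at (500.7, 238.8), yaw 22.7°. I'll descend and grip.

Emit:
{"fn": "move_arm", "kwargs": {"commands": [[0.4,-0.2,-4,0,0,0,1],[0,0,-4,0,0,0,1],[0,0,-3.5,0,0,0,1],[0,0,-1.5,0,0,0,1],[0,0,-0.7,0,0,0,1],[0,0,0,0,0,0,-1],[0,0,0,0,0,0,-1],[0,0,0,0,0,0,-1],[0,0,0,0,0,0,-1],[0,0,0,0,0,0,-1]], "force": 25}}

```text
time_s: 2.97
ee_pos: [502.0, 239.1, 56.0]
tcp_rot: [[-0.385, 0.923, 0.002], [0.923, 0.385, 0.0], [-0.0, 0.002, -1.0]]
force: [-2.9, -1.3, 1.9]
gripper_width: 0.646
```

Emit:
{"fn": "move_arm", "kwargs": {"commands": [[0,0,0,0,0,0,-1],[0,0,0,0,0,0,-1],[0,0,0,0,0,0,-1],[0,0,1.5,0,0,0,-1],[0,0,3,0,0,0,-1],[0,0,4,0,0,0,-1],[0,0,2,0,0,0,-1]]}}

```text
time_s: 3.55
ee_pos: [502.5, 239.2, 163.8]
tcp_rot: [[-0.385, 0.923, 0.004], [0.923, 0.385, 0.001], [-0.001, 0.004, -1.0]]
force: [0.6, -0.2, -1.1]
gripper_width: 0.612
```

Emit:
{"fn": "move_arm", "kwargs": {"commands": [[1.4,-3.6,1,0,0,-3,-1],[1.4,-3.6,0.5,0,0,-3,-1],[1.4,-3.6,0,0,0,0,-1],[1.4,-3.6,0,0,0,0,-1],[1.4,-3.6,0,0,0,0,-1],[1.4,-3.6,0,0,0,0,-1],[1.4,-3.6,0,0,0,0,-1],[1.4,-3.6,0,0,0,0,-1],[1.3,-3.6,0,0,0,0,-1],[1.3,-3.1,0,0,0,0,-1],[0,0,0,0,0,0,-1],[0,0,0,0,0,0,-1]]}}

```text
time_s: 4.55
ee_pos: [639.5, -117.5, 174.0]
tcp_rot: [[-0.284, 0.959, -0.001], [0.959, 0.284, 0.001], [0.001, -0.001, -1.0]]
force: [-0.6, 0.2, -3.1]
gripper_width: 0.61
```

```bash
python3 - <<'E'
from h import *
p,d,P,u,v,col=wrist("w2.png")
o=r.observe(); R=np.array(o["tcp_rot"]); print(o["ee_pos"],np.round(o["joint_positions"],1),np.degrees(np.arctan2(R[1,1],R[0,1])),o["force"])
b=(abs(P[:,0]-621)<80)&(abs(P[:,1]+14)<110); blue=b&(col[:,2]>col[:,0]+50)
print(rect(P[blue],60,70),"case",rect(P[b],84,94))
np.savez("w2.npz",P=P,u=u,v=v,col=col)
E
```

```text
[ 639.34279289 -116.11615811  174.26696314] [-20.6  36.7  66.8   0.   76.5 -37.2] 16.592110246361216 [-0.22161291  1.13821002 -2.41275085]
(array([624.2, -23.5]), array([ 73. , 121.4]), 17.4, 2507) case (array([609.4,  19.4]), array([53.9, 12.6]), 17.1, 1604)
```

View pics/w2.png

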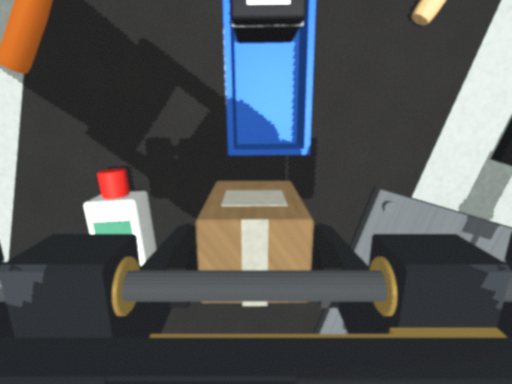

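The tote's near rim end is at row 155 and the case's front face at row 30, so there is a free gap of about 95 mm. The carton is held straight. I'll place it next to the case.

Emit:
{"fn": "move_arm", "kwargs": {"commands": [[-0.6,3.4,0,0,0,0.4,-1],[-0.6,3.4,0,0,0,0,-1],[-0.5,2.6,0,0,0,0,-1],[-0.2,1.25,0,0,0,0,-1],[0,0,-2,0,0,0,-1],[0,0,0,0,0,0,-1],[0,0,0,0,0,0,-1]]}}

```text
time_s: 5.18
ee_pos: [620.1, -9.2, 154.5]
tcp_rot: [[-0.294, 0.956, -0.002], [0.956, 0.294, 0.0], [0.001, -0.002, -1.0]]
force: [0.3, -0.5, -1.7]
gripper_width: 0.61
```

Emit:
{"fn": "move_arm", "kwargs": {"commands": [[0,-0.03,-2.5,0,0,0,-1],[0,0,-2,0,0,0,-1],[0,0,-1.5,0,0,0,-1],[0,0,-1,0,0,0,-1],[0,0,-0.5,0,0,0,-1],[0,0,0,0,0,0,-1]]}}

```text
time_s: 5.68
ee_pos: [620.6, -10.1, 79.7]
tcp_rot: [[-0.293, 0.956, -0.001], [0.956, 0.293, 0.0], [0.0, -0.001, -1.0]]
force: [0.4, -0.8, -1.3]
gripper_width: 0.612
```

Emit:
{"fn": "move_arm", "kwargs": {"commands": [[0,0,-0.4,0,0,0,-1],[0,0,-0.3,0,0,0,-1],[0,0,-0.2,0,0,0,-1],[0,0,0,0,0,0,-1]]}}

```text
time_s: 6.02
ee_pos: [620.7, -9.9, 70.9]
tcp_rot: [[-0.293, 0.956, 0.0], [0.956, 0.293, -0.0], [-0.0, 0.0, -1.0]]
force: [0.1, 0.4, -2.5]
gripper_width: 0.611
```

Emit:
{"fn": "move_arm", "kwargs": {"commands": [[0,0,-0.1,0,0,0,-1],[0,0,-0.1,0,0,0,-1],[0,0,0,0,0,0,-1]]}}

```text
time_s: 6.27
ee_pos: [620.8, -9.9, 70.8]
tcp_rot: [[-0.293, 0.956, 0.001], [0.956, 0.293, -0.0], [-0.001, 0.001, -1.0]]
force: [-5.3, 0.8, 10.7]
gripper_width: 0.612
```

Emit:
{"fn": "move_arm", "kwargs": {"commands": [[0,0,0,0,0,0,1],[0,0,0,0,0,0,1],[0,0,0,0,0,0,1],[0,0,0,0,0,0,1],[0,0,2,0,0,0,1],[0,0,4,0,0,0,1],[0,0,4,0,0,0,1],[-2,-3,2,0,0,2,1],[-2,-3.5,0,0,0,1,1],[-2,-3.5,0,0,0,0,1],[-2,-3.5,0,0,0,0,1],[0,0,0,0,0,0,1]]}}

```text
time_s: 7.27
ee_pos: [538.1, -149.8, 189.1]
tcp_rot: [[-0.338, 0.941, -0.001], [0.941, 0.338, -0.001], [-0.001, -0.001, -1.0]]
force: [-1.0, -0.1, -0.5]
gripper_width: 0.999
```

```bash
python3 - <<'E'
from h import *
o=r.observe();p,d,P,u,v,col=wrist("w3.png")
R=np.array(o["tcp_rot"]); print(o["ee_pos"],np.round(o["joint_positions"],1),np.degrees(np.arctan2(R[1,1],R[0,1])),o["force"])
b=(abs(P[:,0]-621)<80)&(abs(P[:,1]+14)<110); print("tops",rect(P[b],86,99))
b=(abs(P[:,0]-512)<60)&(abs(P[:,1]+202)<75); print("bottle",rect(P[b],36,46), rect(P[b],10,46))
E
```

```text
[ 538.13938686 -149.8488454   189.08635958] [-27.5  24.5  84.1  -0.1  71.4 -47.2] 19.738573337468498 [-0.96193312 -0.1339379  -0.45444807]
tops (array([617.5,   2.8]), array([55.6, 69.3]), 19.4, 6889)
bottle (array([ 517.2, -211.7]), array([53.7, 79.6]), 19.9, 3240) (array([ 512.2, -198.6]), array([ 54.2, 107.7]), 20.1, 4220)
```

View pics/w3.png

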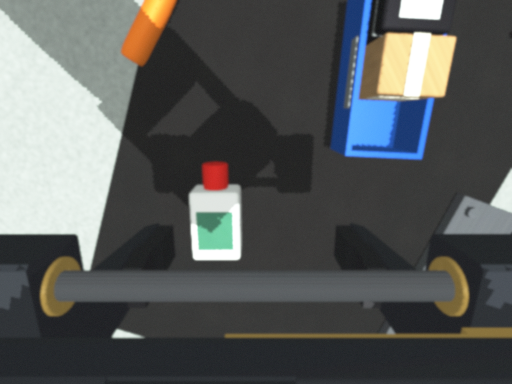

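Carton stands in the tote at (408,65). The bottle at (215,215) lies clear, body centre (517,-212), axis at 110°. Before gripping I'll test whether the arm can tilt 90° about the jaw axis.

Emit:
{"fn": "move_arm", "kwargs": {"commands": [[-1,-1,1,6.58,2.39,0,1],[-1,-1,1,6.58,2.39,0,1],[0,-1,1,6.58,2.39,0,1],[0,0,0,6.58,2.39,0,1],[0,0,0,6.58,2.39,0,1],[0,0,0,6.58,2.39,0,1],[0,0,0,6.58,2.39,0,1],[0,0,0,6.58,2.39,0,1],[0,0,0,6.58,2.39,0,1],[0,0,0,6.58,2.39,0,1],[0,0,0,6.58,2.39,0,1],[0,0,0,6.58,2.39,0,1]]}}

```text
time_s: 8.32
ee_pos: [521.1, -174.6, 218.5]
tcp_rot: [[-0.035, 0.939, -0.341], [0.092, 0.343, 0.935], [0.995, 0.001, -0.099]]
force: [1.2, 0.2, 0.2]
gripper_width: 1.001
```

```bash
python3 - <<'E'
from h import *
o=r.observe(); print(np.round(o["ee_pos"],1),np.round(o["joint_positions"],1),np.round(o["tcp_rot"],3).tolist(),np.round(o["qd"],1))
E
```

```text
[ 521.1 -174.6  218.5] [-43.   57.6  55.8  45.5 140.8 -48.9] [[-0.035, 0.939, -0.341], [0.092, 0.343, 0.935], [0.995, 0.001, -0.099]] [-1.7 30.9 -4.4 58.9 46.4 32.6]
```

Tilt works (j4 45°, j5 141°, within range). I'll return to tool-down and go over the bottle.

Emit:
{"fn": "move_arm", "kwargs": {"commands": [[0,0,0,-6.58,-2.39,0,1],[0,0,0,-6.58,-2.39,0,1],[0,0,0,-6.58,-2.39,0,1],[0,0,0,-6.58,-2.39,0,1],[0,0,0,-6.58,-2.39,0,1],[0,0,0,-6.58,-2.39,0,1],[0,0,0,-6.58,-2.39,0,1],[0,0,0,-6.58,-2.39,0,1],[0,0,0,-6.58,-2.39,0,1],[0,0,0,-6.58,-2.39,0,1],[0,0,0,-6.58,-2.39,0,1],[0,0,0,-6.58,-2.39,0,1]]}}

```text
time_s: 9.32
ee_pos: [521.5, -174.1, 219.7]
tcp_rot: [[-0.344, 0.939, 0.004], [0.939, 0.344, -0.006], [-0.007, 0.002, -1.0]]
force: [0.1, -0.4, -0.5]
gripper_width: 1.001
```

Emit:
{"fn": "move_arm", "kwargs": {"commands": [[-1,-0.6,-3.5,0,0,0,1],[0,0,-3.5,0,0,0,1],[0,0,-3,0,0,0,1],[0,0,0,0,0,0,1],[0,0,0,0,0,0,1]]}}

```text
time_s: 9.73
ee_pos: [510.8, -180.1, 118.7]
tcp_rot: [[-0.343, 0.939, -0.002], [0.939, 0.343, 0.001], [0.002, -0.001, -1.0]]
force: [-0.8, 1.1, 0.7]
gripper_width: 1.001
```

Target TCP (507.6, -185.4, 5).

Emit:
{"fn": "move_arm", "kwargs": {"commands": [[-0.3,-0.5,-3.5,0,0,0,1],[0,0,-3.5,0,0,0,1],[0,0,-2.5,0,0,0,1],[0,0,-1.2,0,0,0,1],[0,0,-0.6,0,0,0,1],[0,0,0,0,0,0,0.1],[0,0,0,0,0,0,-1],[0,0,0,0,0,0,-1],[0,0,0,0,0,0,-1],[0,0,0,0,0,0,-1],[0,0,0,0,0,0,-1],[0,0,0,0,0,0,-1]], "force": 30}}

```text
time_s: 10.73
ee_pos: [507.8, -186.0, 6.7]
tcp_rot: [[-0.343, 0.939, 0.001], [0.939, 0.343, -0.001], [-0.001, 0.0, -1.0]]
force: [-3.0, 0.5, 6.2]
gripper_width: 0.609
```

Emit:
{"fn": "move_arm", "kwargs": {"commands": [[0,0,2,0,0,0,-1],[0,0,3.5,0,0,0,-1],[0,0,4,0,0,0,-1],[-1.3,2.4,2.5,0,0,-7,-1],[-1.3,2.4,2,0,0,-7,-1],[-1.2,2.4,2,0,0,-6,-1],[0,2.3,2,0,0,0,-1],[0,0,0,7,0,0,-1],[0,0,0,7,0,0,-1],[0,0,0,7,0,0,-1],[0,0,0,7,0,0,-1],[0,0,0,7,0,0,-1]]}}

```text
time_s: 11.73
ee_pos: [469.9, -91.2, 186.7]
tcp_rot: [[-0.002, 1.0, 0.002], [0.816, 0.0, 0.578], [0.578, 0.003, -0.816]]
force: [-0.2, -0.5, -1.2]
gripper_width: 0.609
```

Emit:
{"fn": "move_arm", "kwargs": {"commands": [[0,0,0,7,0,0,-1],[0,0,0,7,0,0,-1],[0,0,0,7,0,0,-1],[0,0,0,7,0,0,-1],[0,0,0,7,0,0,-1],[0,0,0,7,0,0,-1],[0,0,0,7,0,0,-1],[0,0,0,0,0,0,-1],[0,0,0,0,0,0,-1]]}}

```text
time_s: 12.48
ee_pos: [469.6, -90.9, 185.0]
tcp_rot: [[0.001, 1.0, 0.0], [0.107, -0.0, 0.994], [0.994, -0.001, -0.107]]
force: [0.2, 0.7, -0.7]
gripper_width: 0.609
```

```bash
python3 - <<'E'
from h import *
o=r.observe(); print(np.round(o["ee_pos"],1),np.round(o["joint_positions"],1),np.round(o["tcp_rot"],3).tolist(),np.round(o["force"],1))
ims=[]
for c in ["scene","side"]:
    p,d=capture(c); ims.append(p[60:300,150:400])
save("s4.png",cv2.resize(np.hstack(ims),(800,384)))
E
```

```text
[469.6 -90.9 185. ] [-47.3  44.4  89.5  49.1 116.9 -56.7] [[0.001, 1.0, 0.0], [0.107, -0.0, 0.994], [0.994, -0.001, -0.107]] [ 0.2  0.7 -0.7]
```

View pics/s4.png

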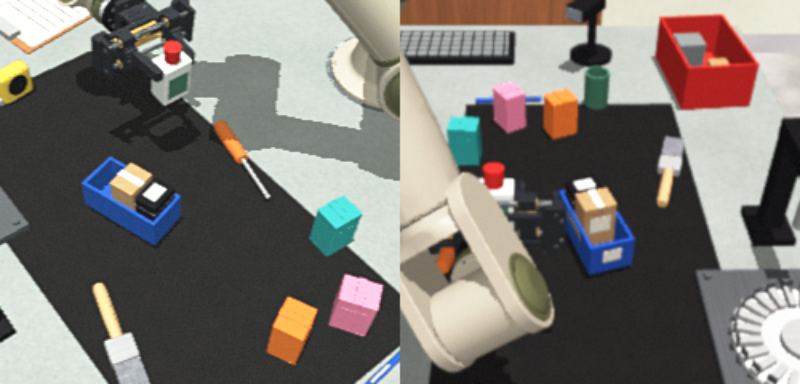

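Picture: bottle held cap up at scene (172,75), with the carton and case in the tote. The wrist looks bulky, so I'll check how low it hangs before lowering.

```bash
python3 - <<'E'
from h import *
for c in ["scene","side"]:
    p,d=capture(c); P,u,v=cloud(c,d)
    for y0 in range(-520,-60,40):
        b=(P[:,0]>300)&(P[:,0]<620)&(P[:,1]>y0)&(P[:,1]<y0+40)&(P[:,2]>40)
        if y0<-360: b&=(P[:,0]<590)
        q=P[b]
        if len(q)>5: print(c,y0,len(q),"z",np.percentile(q[:,2],[1,50,99]).round(),"x",np.percentile(q[:,0],[1,99]).round())
E
```

```text
scene -400 56 z [219. 249. 271.] x [504. 539.]
scene -360 396 z [209. 268. 320.] x [470. 543.]
scene -320 881 z [199. 263. 345.] x [411. 538.]
scene -280 1428 z [183. 270. 373.] x [375. 509.]
scene -240 1162 z [193. 308. 387.] x [387. 488.]
scene -200 1718 z [164. 222. 396.] x [351. 563.]
scene -160 595 z [138. 203. 395.] x [353. 556.]
scene -120 869 z [ 52. 187. 227.] x [431. 616.]
scene -80 50 z [ 42.  62. 465.] x [432. 610.]
side -400 2583 z [170. 229. 279.] x [400. 533.]
side -360 2860 z [219. 265. 326.] x [367. 540.]
side -320 4421 z [213. 331. 389.] x [349. 515.]
side -280 4242 z [220. 405. 458.] x [312. 494.]
side -240 3653 z [171. 475. 544.] x [301. 550.]
side -200 3141 z [175. 514. 568.] x [302. 561.]
side -160 2282 z [177. 531. 569.] x [315. 500.]
side -120 1892 z [ 49. 511. 557.] x [383. 614.]
side -80 519 z [ 41. 470. 548.] x [347. 607.]
```

Emit:
{"fn": "move_arm", "kwargs": {"commands": [[0,0,-2,6.1,0,0,-1],[0,0,-2.5,0,0,0,-1],[0,0,-2,0,0,0,-1],[0,0,-1.5,0,0,0,-1],[0,0,-1,0,0,0,-1],[0,0,-0.8,0,0,0,-1],[0,0,0,0,0,0,-1],[0,0,0,0,0,0,-1]]}}

```text
time_s: 13.35
ee_pos: [469.8, -91.0, 88.5]
tcp_rot: [[-0.001, 1.0, -0.0], [-0.001, 0.0, 1.0], [1.0, 0.001, 0.001]]
force: [0.0, -1.3, -1.4]
gripper_width: 0.613
```

```bash
python3 - <<'E'
from h import *
o=r.observe(); print(np.round(o["ee_pos"],1),np.round(o["joint_positions"],1),np.round(o["tcp_rot"],3).tolist(),np.round(o["force"],1))
for c in ["scene","side"]:
    p,d=capture(c); P,u,v=cloud(c,d)
    for y0 in range(-440,-60,40):
        b=(P[:,0]>300)&(P[:,0]<575)&(P[:,1]>y0)&(P[:,1]<y0+40)&(P[:,2]>12)
        q=P[b]
        if len(q)>5: print(c,y0,len(q),"z",np.percentile(q[:,2],[1,50]).round())
E
```

```text
[469.8 -91.   88.5] [-47.4  57.7  87.2  48.4 115.1 -64.6] [[-0.001, 1.0, -0.0], [-0.001, 0.0, 1.0], [1.0, 0.001, 0.001]] [ 0.  -1.3 -1.4]
scene -400 62 z [ 80. 123.]
scene -360 376 z [ 74. 143.]
scene -320 803 z [ 77. 137.]
scene -280 1490 z [ 71. 179.]
scene -240 1214 z [ 85. 245.]
scene -200 1059 z [ 58. 110.]
scene -160 443 z [56. 98.]
scene -120 1261 z [ 24. 112.]
scene -80 1429 z [ 18. 431.]
side -400 2099 z [ 55. 109.]
side -360 3550 z [103. 174.]
side -320 5058 z [ 97. 274.]
side -280 6139 z [189. 403.]
side -240 2716 z [ 83. 462.]
side -200 3272 z [ 64. 449.]
side -160 2349 z [ 58. 463.]
side -120 864 z [ 96. 480.]
side -80 19 z [491. 495.]
```

Emit:
{"fn": "move_arm", "kwargs": {"commands": [[0,0,-0.8,0,0,0,-1],[0,0,-0.4,0,0,0,-1],[0,0,-0.3,0,0,0,-1],[0,0,-0.2,0,0,0,-1],[0,0,0,0,0,0,-1]]}}

```text
time_s: 13.87
ee_pos: [469.6, -90.8, 70.7]
tcp_rot: [[-0.0, 1.0, -0.0], [-0.003, 0.0, 1.0], [1.0, 0.0, 0.003]]
force: [0.0, 0.4, -0.8]
gripper_width: 0.613
```

Emit:
{"fn": "move_arm", "kwargs": {"commands": [[0,0,-0.1,0,0,0,-1],[0,0,-0.1,0,0,0,-1],[0,0,0,0,0,0,-1]]}}

```text
time_s: 14.12
ee_pos: [469.4, -90.8, 70.4]
tcp_rot: [[-0.002, 1.0, -0.001], [-0.005, 0.001, 1.0], [1.0, 0.002, 0.005]]
force: [-2.4, 2.1, 10.0]
gripper_width: 0.613
```

Emit:
{"fn": "move_arm", "kwargs": {"commands": [[0,0,0,0,0,0,1],[0,0,0,0,0,0,1],[0,0,0,0,0,0,1],[0,0,0,0,0,0,1],[0,0,0,0,0,0,1],[0,-2,0,0,0,0,1],[0,-3,0.5,0,0,0,1],[0,-3,1.5,0,0,0,1],[0,-2,3,0,0,0,1],[0,0,4,-7,0,0,1],[0,0,4,-7,0,0,1],[0,0,3,-7,0,0,1]]}}

```text
time_s: 15.12
ee_pos: [469.5, -191.6, 231.2]
tcp_rot: [[-0.001, 1.0, 0.002], [0.363, -0.002, 0.932], [0.932, 0.002, -0.363]]
force: [0.2, -1.1, 0.8]
gripper_width: 1.002
```

```bash
python3 - <<'E'
from h import *
o=r.observe(); print(np.round(o["ee_pos"],1),o["force"])
ims=[]
for c in ["scene","side"]:
    p,d=capture(c); P,u,v=cloud(c,d); ims.append(p[90:250,180:340])
    b=(abs(P[:,0]-470)<45)&(abs(P[:,1]+110)<45)&(P[:,2]>5)&(P[:,2]<112)
    q=P[b]; print(c,len(q),"top",np.percentile(q[:,2],99), "shoulder",rect(q,72,85),"cap",q[q[:,2]>100].mean(0))
save("s5.png",cv2.resize(np.hstack(ims),(800,400)))
E
```

```text
[ 469.5 -191.6  231.2] [ 0.17136506 -1.13745644  0.825603  ]
scene 626 top 109.46652276526538 shoulder (array([ 469.7, -101.1]), array([41.1, 54.6]), 88.8, 156) cap [ 469.77118502 -100.42379074  106.57255627]Traceback (most recent call last):
  File "<stdin>", line 7, in <module>
    return _quantile_unchecked(
        a, q, axis, out, overwrite_input, method, keepdims, weights)
    return _ureduce(a,
                    func=_quantile_ureduce_func,
    ...<5 lines>...
                    overwrite_input=overwrite_input,
                    method=method)
    r = func(a, **kwargs)
    result = _quantile(arr,
                       quantiles=q,
    ...<2 lines>...
                       out=out,
                       weights=wgt)
    slices_having_nans = np.isnan(arr[-1, ...])
                                  ~~~^^^^^^^^^
IndexError: index -1 is out of bounds for axis 0 with size 0
```

Scene depth: the bottle stands upright, top at 109 mm, centre about (470,-101). It has been released and standing for about 0.8 s. I'll turn the tool down above it and take a close look.

Emit:
{"fn": "move_arm", "kwargs": {"commands": [[0,0.8,0,-7,0,0,1],[0,0.8,0,-7,0,0,1],[0,0.8,0,-7,0,0,1],[0,0.8,0,-7,0,0,1],[0,0.8,0,-7,0,0,1],[0,0.8,0,-7,0,0,1],[0,0.8,0,-7,0,0,1],[0,0.8,0,-7,0,0,1],[0,0.8,0,-7,0,0,1],[0,0.8,0,-5.7,0,0,1],[0,0,0,0,0,0,1],[0,0,0,0,0,0,1]]}}

```text
time_s: 16.22
ee_pos: [469.5, -109.8, 228.6]
tcp_rot: [[-0.003, 1.0, -0.001], [1.0, 0.003, 0.009], [0.009, -0.001, -1.0]]
force: [-0.7, -0.4, -0.6]
gripper_width: 1.0
```

```bash
python3 - <<'E'
from h import *
o=r.observe();p,d,P,u,v,col=wrist("w6.png")
R=np.array(o["tcp_rot"]); print(np.round(o["ee_pos"],1),np.round(o["joint_positions"],1),R.round(3).tolist())
b=(abs(P[:,0]-470)<45)&(abs(P[:,1]+104)<45)
q=P[b]; print("shoulder",rect(q,74,85),"cap",rect(q,103,113))
b=(abs(P[:,0]-621)<80)&(abs(P[:,1]+14)<110); blue=b&(col[:,2]>col[:,0]+50)
print(rect(P[blue],60,70),"tops",rect(P[b],86,92),rect(P[b],92.5,99))
E
```

```text
[ 469.5 -109.8  228.6] [-27.4  13.1  93.7   0.5  73.5 -27.7] [[-0.003, 1.0, -0.001], [1.0, 0.003, 0.009], [0.009, -0.001, -1.0]]
shoulder (array([ 468.2, -105.2]), array([53.5, 40.3]), 0.1, 1203) cap (array([ 468.4, -104.8]), array([26.8, 26.7]), 0.1, 642)
(array([621.7, -14.2]), array([ 73.8, 146.2]), 17.0, 1871) tops (array([612.1,   7.6]), array([54.2, 86.8]), 17.2, 3099) (array([616.1,   2.5]), array([54.5, 75.1]), 16.8, 2994)
```

View pics/w6.png

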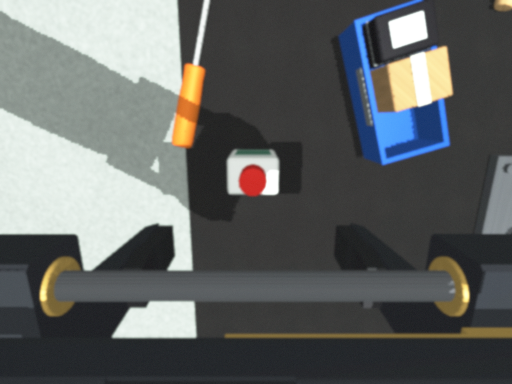

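Bottle stands at pixel (253,172), i.e. (468,-105), jaws aligned with its 54 mm side. I'll descend to TCP z 55.

Emit:
{"fn": "move_arm", "kwargs": {"commands": [[-0.1,0.5,-4,0,0,0,1],[0,0,-4,0,0,0,1],[0,0,-4,0,0,0,1],[0,0,-3,0,0,0,1],[0,0,-1.7,0,0,0,1],[0,0,-0.6,0,0,0,1],[0,0,0,0,0,0,0.4],[0,0,0,0,0,0,0.2],[0,0,0,0,0,0,-1],[0,0,0,0,0,0,-1],[0,0,0,0,0,0,-1],[0,0,0,0,0,0,-1]]}}

```text
time_s: 17.27
ee_pos: [468.9, -106.0, 56.6]
tcp_rot: [[-0.001, 1.0, 0.001], [1.0, 0.001, 0.006], [0.006, 0.001, -1.0]]
force: [-1.2, 0.2, 5.0]
gripper_width: 0.611
```

Emit:
{"fn": "move_arm", "kwargs": {"commands": [[0,0,0,0,0,0,-1],[0,0,0,0,0,0,-1],[0,0,1.5,0,0,0,-1],[0,0,3,0,0,0,-1],[0,0,4,0,0,0,-1],[0,0,3.5,0,0,0,-1],[0,0,0,0,0,0,-1]]}}

```text
time_s: 17.85
ee_pos: [470.9, -106.8, 182.0]
tcp_rot: [[-0.001, 1.0, 0.01], [1.0, 0.001, 0.002], [0.002, 0.01, -1.0]]
force: [0.4, -1.0, -0.9]
gripper_width: 0.608
```

Emit:
{"fn": "move_arm", "kwargs": {"commands": [[3,-0.5,0,0,0,5.7,-1],[3,-0.5,0,0,0,5.7,-1],[3,-0.5,0,0,0,5.6,-1],[3,-0.5,0,0,0,0,-1],[3,-0.7,0,0,0,0,-1],[3,-0.7,0,0,0,0,-1],[0,0,0,0,0,0,-1],[0,0,0,0,0,0,-1],[0,0,0,0,0,0,-1]]}}

```text
time_s: 18.6
ee_pos: [647.9, -139.5, 174.9]
tcp_rot: [[-0.293, 0.956, -0.004], [0.956, 0.293, 0.007], [0.008, -0.001, -1.0]]
force: [0.1, -1.0, -1.5]
gripper_width: 0.61
```

```bash
python3 - <<'E'
from h import *
o=r.observe();p,d,P,u,v,col=wrist("w7.png")
R=np.array(o["tcp_rot"]); print(np.round(o["ee_pos"],1),R.round(3).tolist())
b=(abs(P[:,0]-621)<85)&(P[:,1]>-100)&(P[:,1]<100); blue=b&(col[:,2]>col[:,0]+50)
print("rim",rect(P[blue],60,70)); q=P[b]; q=q[q[:,2]>84]; print("tops",rect(q,84,99))
a=np.radians(17); yd=np.array([-np.sin(a),np.cos(a)]); xd=np.array([np.cos(a),np.sin(a)])
rim=P[blue&(P[:,2]>60)&(P[:,2]<70)][:,:2]
for n,s in (("rim",rim),("tops",q[:,:2])): print(n,"x",np.percentile(s@xd,[1,99]).round(1),"y",np.percentile(s@yd,[0.5,1,99]).round(1))
E
```

```text
[ 647.9 -139.5  174.9] [[-0.293, 0.956, -0.004], [0.956, 0.293, 0.007], [0.008, -0.001, -1.0]]
rim (array([627.8, -35.6]), array([73. , 98.4]), 17.1, 2054)
tops (array([622. , -15.2]), array([54.1, 35.3]), 17.2, 4361)
rim x [554.4 626.1] y [-266.7 -266.7 -169.6]
tops x [564.9 637.2] y [-299.  -298.1 -179.8]
```

View pics/w7.png

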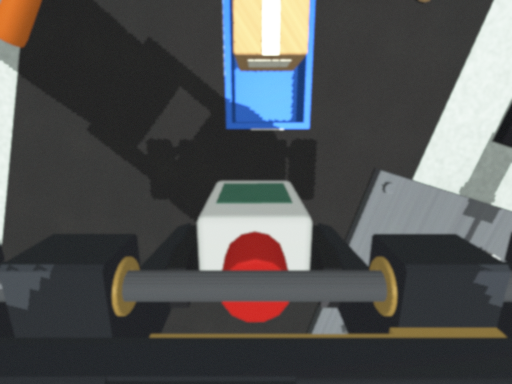

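Gap in view: inner end wall at row 125, carton face at row 68. That makes it 48 mm wide, centred on (633.9,-55). Moving in.

Emit:
{"fn": "move_arm", "kwargs": {"commands": [[-0.5,3.2,0,0,0,0,-1],[-0.5,3.2,0,0,0,0,-1],[-0.37,1.95,-1,0,0,0,-1],[0,0,-1.5,0,0,0,-1],[0,0,-1,0,0,0,-1],[0,0,0,0,0,0,-1],[0,0,0,0,0,0,-1]]}}

```text
time_s: 19.23
ee_pos: [634.5, -57.0, 141.0]
tcp_rot: [[-0.292, 0.956, -0.003], [0.956, 0.292, 0.007], [0.007, -0.001, -1.0]]
force: [0.0, -1.5, -0.4]
gripper_width: 0.61
```

Emit:
{"fn": "move_arm", "kwargs": {"commands": [[0,0.1,-2,0,0,0,-1],[0,0,-1.7,0,0,0,-1],[0,0,-1.2,0,0,0,-1],[0,0,-0.8,0,0,0,-1],[0,0,-0.4,0,0,0,-1],[0,0,0,0,0,0,-1]]}}

```text
time_s: 19.73
ee_pos: [634.9, -55.6, 79.6]
tcp_rot: [[-0.293, 0.956, -0.003], [0.956, 0.293, 0.007], [0.007, -0.0, -1.0]]
force: [0.3, 0.7, -1.2]
gripper_width: 0.609
```

Emit:
{"fn": "move_arm", "kwargs": {"commands": [[0,0,-0.3,0,0,0,-1],[0,0,-0.2,0,0,0,-1],[0,0,-0.15,0,0,0,-1],[0,0,-0.1,0,0,0,-1],[0,0,0,0,0,0,-1]]}}

```text
time_s: 20.15
ee_pos: [634.9, -55.4, 72.4]
tcp_rot: [[-0.293, 0.956, -0.002], [0.956, 0.293, 0.007], [0.007, 0.0, -1.0]]
force: [0.2, -1.1, -1.1]
gripper_width: 0.61
```

Emit:
{"fn": "move_arm", "kwargs": {"commands": [[0,0,-0.1,0,0,0,-1],[0,0,-0.1,0,0,0,-1],[0,0,0,0,0,0,-1]]}}

```text
time_s: 20.4
ee_pos: [635.1, -55.5, 71.7]
tcp_rot: [[-0.293, 0.956, -0.001], [0.956, 0.293, 0.006], [0.006, 0.001, -1.0]]
force: [-4.4, 0.7, 7.8]
gripper_width: 0.612
```

Contact at the expected height. Release, rise and check.

Emit:
{"fn": "move_arm", "kwargs": {"commands": [[0,0,0,0,0,0,1],[0,0,0,0,0,0,1],[0,0,0,0,0,0,1],[0,0,0,0,0,0,1],[0,0,2,0,0,0,1],[0,0,4,0,0,0,1],[0,0,4,0,0,0,1],[0,0,4,0,0,0,1],[0.5,-3.5,0,0,0,0,1],[0.5,-3,0,0,0,0,1],[0,0,0,0,0,0,1],[0,0,0,0,0,0,1]]}}

```text
time_s: 21.4
ee_pos: [644.8, -121.4, 209.8]
tcp_rot: [[-0.291, 0.957, -0.003], [0.957, 0.291, 0.007], [0.008, -0.001, -1.0]]
force: [0.4, 0.4, -0.3]
gripper_width: 1.0
```

```bash
python3 - <<'E'
from h import *
o=r.observe();p,d,P,u,v,col=wrist("w8.png"); print(np.round(o["ee_pos"],1))
a=np.radians(17); yd=np.array([-np.sin(a),np.cos(a)]); xd=np.array([np.cos(a),np.sin(a)]); T=np.array([621,-12.5])
def show(c,P,col):
    L=np.c_[(P[:,:2]-T)@xd,(P[:,:2]-T)@yd,P[:,2]]; b=(abs(L[:,0])<40)&(abs(L[:,1])<80)
    for n,lo,hi,z0,z1 in (("cap",-75,-10,118,128),("shoulder",-75,-23,88,102),("carton",-18,22,88,102),("case",28,75,84,96)):
        q=L[b&(L[:,1]>lo)&(L[:,1]<hi)&(L[:,2]>z0)&(L[:,2]<z1)]
        if len(q)>20:
            k=np.linalg.lstsq(np.c_[q[:,:2],np.ones(len(q))],q[:,2],rcond=None)[0]
            print(c,n,len(q),"ctr",cv2.minAreaRect(q[:,:2].astype(np.float32))[0],"z",np.median(q[:,2]).round(1),"slope",k[:2].round(3))
show("wrist",P,col)
ims=[p[:, :]]
for c in ["scene","side"]:
    p2,d2=capture(c); P2,u2,v2=cloud(c,d2); show(c,P2,None); ims.append(cv2.resize(p2[110:230,190:310],(384,384)))
save("f.png",cv2.resize(np.hstack([ims[0],ims[1]]),(800,343)))
E
```

```text
[ 644.8 -121.4  209.8]
wrist cap 992 ctr (0.8178882598876953, -42.08802032470703) z 122.6 slope [-0.004 -0.006]
wrist shoulder 1739 ctr (0.9587020874023438, -42.89156723022461) z 94.4 slope [0.001 0.009]
wrist carton 3307 ctr (0.43745994567871094, 1.9591178894042969) z 94.8 slope [-0.002  0.002]
wrist case 1797 ctr (-1.7913856506347656, 37.96596145629883) z 89.8 slope [-0.003  0.062]
scene cap 80 ctr (1.418278694152832, -41.175331115722656) z 122.6 slope [-0.034  0.015]
scene shoulder 161 ctr (2.3989791870117188, -41.511924743652344) z 94.4 slope [-0.026 -0.01 ]
scene carton 274 ctr (1.22283935546875, 2.0706520080566406) z 94.7 slope [-0.033  0.006]
scene case 283 ctr (-1.2470436096191406, 48.98841857910156) z 89.9 slope [-0.007 -0.021]
side cap 84 ctr (-0.9999599456787109, -45.51905822753906) z 122.8 slope [0.046 0.061]
side shoulder 208 ctr (-0.4071025848388672, -44.691402435302734) z 94.6 slope [0.016 0.045]
side carton 160 ctr (-1.1377620697021484, 1.7674007415771484) z 95.2 slope [ 0.028 -0.013]
side case 103 ctr (-2.9608211517333984, 46.25584411621094) z 90.0 slope [0.031 0.007]
```

View pics/f.png

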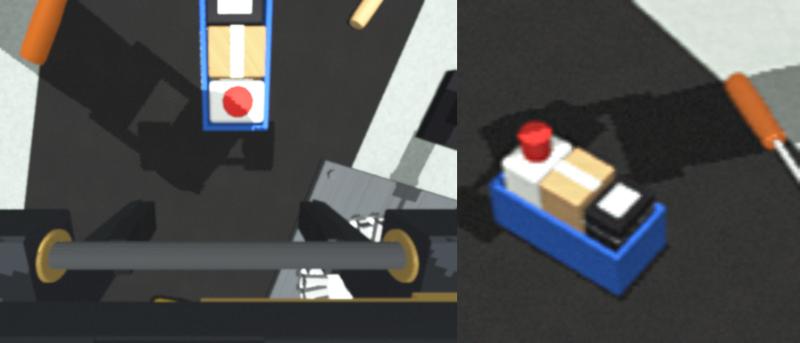

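All three stand level, side by side and fully down: tops at 122.6, 94.8 and 89.9 mm, against 123, 95 and 90 expected. Nothing touches the robot.

```bash
python3 -c "
from rig import ticket; print(ticket.job_done())"
```

```text
the job is handed in; nothing more can be done
None
```

The job is handed in at about 21.6 s on the robot clock. The tote holds the bottle (cap up), the brown carton and the gauge case side by side.

**What I did:**
- I put the carton in the tote next to the gauge case first.
- I then gripped the lying bottle, stood it upright on the bench and let go. The scene camera showed it standing at 109 mm while the gripper was clear of it. It stayed released for roughly a second and a half.
- I took the bottle again by its body and set it down in the remaining gap in the tote.

**Last checks:**

| Item | Top height measured (mm) | Expected (mm) | Off the tote's long centre line (mm) | Along the length (mm) |
|---|---|---|---|---|
| Bottle | 122.6 | 123 | within 3 | about -43 |
| Carton | 94.8 | 95 | within 3 | about 2 |
| Gauge case | 89.9 | 90 | within 3 | about 46 to 49 |

- **Upright:** the wrist camera gave level tops for the bottle and carton, and the gripper was open and well clear.
- **Camera disagreement:** the scene and side cameras differ by 3 to 5 mm along y, and I relied on the wrist camera. The last wrist view showed only part of the case's top, so its 38 mm centre and slight slope there don't count. The other two cameras put the case upright at 46 to 49 mm.
- **Check that failed:** the side camera's check of the standing bottle returned no points, because the arm was in its line of sight. That milestone rests on the scene view and the later wrist view.
- **Bystanders:** I did not measure them again at the end. The arm never worked close to them, and the screwdriver and the part of the brush visible in the last pictures looked undisturbed.

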